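Close the button trap: unfold the crank grip and wind the lid down tight

ROBOT

A 6-joint arm with a two-finger parallel gripper is mounted at the origin on the work surface; the furniture and walls round the work are solid. World frame = base frame: x ahead of the robot, y to its left, z up, the work surface at z = 0. Lengths are in m, angles in rad, forces in N, time in s.
With the tool pointing down it reaches from about 0.425 to 0.95 m from the base axis. Payload 3.5 kg.
Tool frame: the origin (TCP) lies midway between the tips of the shut fingers; the grasp point (between the pads) lies 19 mm behind it; z points along the fingers, y is the line along which they close (so a half turn about z gives the same grasp; the last joint's range is limited). The gripper opens to 85 mm and grips with 20 to 120 N. Pads are 22 mm wide; open, the fingers measure 114 mm over their backs; the gripper's body (76 mm by 85 mm) begins 54 mm behind the grasp point. The pads swing forward as they close: fully open they stand 13 mm farther back than shut.
Start: joints at [-1.467, 0.286, 1.577, -0, 1.279, -0.15], TCP at [0.17, -0.653, 0.231] pointing down, gripper open.
Joint ranges: [-2.77, 2.77], [-0.9, 2.22], [0.21, 2.48], [-1.53, 4.67], [0.24, 2.81], [-2.84, 2.84]. Speed limits (rad/s): [2.79, 2.79, 3.14, 3.14, 3.14, 3.14].

INTERFACE

Orientations are given as a unit quaternion [x, y, z, w].
In Python, from plant import get_state, read_camera, ctrl gives the robot as it stands.
- The arm moves only by the shell command python3 -m crank 'ROWS' [FORCE]. ROWS is JSON, a list of rows, each a list of 3 entries, a list of its own where there are three numbers: the shift along the tool's x, y, z in mm, then the turn about the tool's z in degrees, then the closure in counts, from 0 (fully open) to 255 (shut). In form: [[[tx, ty, tz], yaw, claw], ...]. A call has 1 to 10 rows; each row is the pose to reach, as a shift and turn from the pose commanded when the call began, along the tool's axes at that moment; what a row does not reach only later rows make up. A row lasts 1/10 s, in which the tool goes at most 50 mm and 8.59 degrees, less where a joint would pass 70% of its speed; a pose out of reach is approached as far as the arm can. A call with a gripper value outside its range is refused whole. The fingers move at their own pace and stop on an object; FORCE is the grip in N (left out, the last holds). Time passes only in rows, so rows that repeat a pose let the fingers close. It gives the time, the measured TCP pose, the force, the opening and the grip force at its end, in the units of the state.
- get_state(): the state, without advancing time (a new reading comes with each control period).
- read_camera(name): name is "side" or "top" or "wrist"; returns a dict with "frame" (420x560x3 uint8, blue, green, red), "range_z" (420x560 float32, m along the optical axis (not along the pixel's ray), 0 where there is no reading), "vfov" (degrees; the focal length in pixels is half the picture's height over the tangent of half this angle, whatever the lens; pixels are square), "cx", "cy" (the principal point, pixels), "k1" (the pictures are not rectified: a ray, as slopes to the right and down, at radius r is drawn at 1 + k1 r^2 times it, then the intrinsics apply), "origin" and "orientation" of the camera in the world. Camera axes: x right, y down, z forward; pixel columns grow to the right and rows downward; lengths in m; the calibration is good to about 2 mm. A picture is of the moment at which its call begins.
- ctrl.sign_off(): hands the job in; it is judged then, once.
The state is a dict: "time": time; "qpos": joint angles; "dq": joint speeds; "joint_efforts": joint torques, N m; "eef_pos": TCP position; "tcp_rot": TCP orientation; "contact_force": force on the tool from outside, world axes, zero at the start; "wrist_torque": the same for the moment, N m; "opening": opening from 0.0 (shut) to 1.0 (fully open); "finger_force": force on a finger pad.
Only numpy, scipy, OpenCV 4.12 (cv2) and the standard library are available. Lean on these libraries where they do the work, as an engineer would, in place of code of your own. Each camera call takes 0.05 s, during which the arm holds its last target. There are 200 camera calls.

TASK

The emptied button trap has to be closed again: swing the folded orange grip of its crank up until it snaps upright against its stop, then crank clockwise (seen from above) until the lid sits firmly on its rubber seal. Nip it up until the grip takes about one and a half times the push it took to run free, but do not force it on and crush the seal. Leave the grip upright and let go, and leave the jar, the keys and the token where they are.

Things in the scene. Friction and masses are not known exactly. Their poses are not given: they have to be found in the camera images.
- trap: Button trap (strainer pot), blue-grey, fixed. Foot 150 x 200 x 8 mm, pot 120 mm wide, flange 150 mm wide with its top at 86 mm; brass hose stubs 106 mm out along -x and +x. Posts 86 mm out along -y and +y carry a yoke bar 26 x 200 mm from 136 to 152 mm high (post nuts to 162 mm, middle boss, 34 mm wide, to 167 mm). Origin: on the pot's axis at counter level, z up.
- lid: Round lid, 144 mm wide, hung on the screw under the yoke; goes straight down, does not turn. Origin: centre of its underside, 100 to 109 mm high at the start. It meets a black rubber ring whose top lies 90 to 96 mm high (worn, differs each time, not measured). The ring yields 1 mm per 150 N. Sealed: lid pressed on it with 70 to 310 N; over 350 N crushes it.
- crank (a joint): Turn of the crank on its upright screw, rad, growing clockwise from above; starts at 0.2 to 5.6. One clockwise turn lowers screw, crank and lid by 10 mm. Steady friction 0.5 N m: it stays where it is left. Push at the grip (66 mm from the axis): about 7.5 N running free, plus 2.4 N per 100 N on the ring, so sealed is about 9.5 to 14.5 N; 12 N is good.
- handle (a joint): Fold of the orange grip, rad: 0 = lying back flat along the arm, free end towards the screw axis; 1.571 = upright against its stop, the working position. An over-centre spring holds it at either end with about 0.35 N m; it resists up to about 0.87 rad, then pulls the grip upright. In use, a push along the arm towards the axis can fold it again; a push across the arm cannot.
- screw_axis (a point): Point on the screw's upright axis, level with the top face of the crank arm, 207 to 216 mm high at the start. The arm is a steel bar 13 mm wide and 9 mm thick below this level, from the axis out to the hinge; a round hub 30 mm wide reaches 19 mm below this level.
- grip_hinge (a point): Centre of the grip's hinge pin at the end of the crank arm, 66 mm from the screw axis and 10 mm above the level of screw_axis; the pin lies level, across the arm. The clevis round it is 18 x 16 mm and reaches 6 mm above the pin. The folded grip's axis lies level at this height.
- grip_tip (a point): Free end of the grip, 62 mm from grip_hinge: folded, 4 mm from the screw axis at the hinge's height; upright, straight above the hinge. The grip is an orange sleeve 18.6 mm thick over the last 45 mm; it spins freely on its pin, so fingers holding it need not turn with the crank. Folded, it lies on the arm with free space at both sides, down to 15 mm below the arm.
- button_jar: Jar for found buttons, brown lid, 56 mm wide, 79 mm high, loose beside the trap (to be left alone). Origin under its centre.
- keys: Bunch of keys with a red tag, 84 x 118 x 8 mm, lying loose beside the trap (to be left alone). Origin under its centre.
- token: Round yellow plastic token, 38 mm wide, 8 mm thick, lying loose in front of the trap (to be left alone). Origin under its centre.

How it is judged:
On the way, in this order (a step that is already met when the one before it is completed fails the run):
1. the grip stands upright against its stop (value of joint handle above 1.45 rad), for 0.2 s.
2. the lid is pressed onto its seal with at least 70 N (contact force between lid and anything else above 70 N), for 0.2 s.
At the end, for the whole second after the job is handed in: The grip is upright (fold above 1.45 rad), the lid presses on its seal with 70 to 310 N and the crank is at rest (value of joint handle above 1.45 rad and contact force between lid and anything else between 70 and 310 N and velocity of joint crank between -0.05 and 0.05 rad/s); the robot touches nothing.
It fails at once if the screw is wound (the lid moved by over 4 mm) while the grip is not upright (distance of lid from where it was at the start of the episode above 0.004 m and value of joint handle below 1.2 rad).
It fails at once if the seal is crushed (the lid loaded with over 350 N) (contact force between lid and anything else above 350 N).
It fails at once if the jar, the keys or the token are moved by over 20 mm or the jar is tipped (distance of any of button_jar, keys, token from where it was at the start of the episode above 0.02 m or angle between button_jar's own z axis and vertical above 0.3 rad).
It also fails if it takes over 72 s, if anything falls off the work surface, if the arm or the gripper's body presses on something with over 40 N, if the wrist force passes 120 N, or if a joint passes its speed limit or range.

## Working session

There is one attempt and no reset: what is moved stays moved. The work goes in short steps, Python scripts to look and compute and a shell command to move; the robot and the scene stay as the last step left them, time stands still between calls to the robot, and variables do not carry over. Pictures are saved under pics/ and viewed, at most 10 in all, crops included, and the job is handed in when it is done.

```bash
mkdir -p pics; ls
cat > h.py <<'E'
import numpy as np,cv2
from scipy.spatial.transform import Rotation as R
from plant import get_state, read_camera, ctrl
def rays(c,px):
    f=c["frame"].shape[0]/2/np.tan(np.radians(c["vfov"])/2)
    px=np.asarray(px,float).reshape(-1,1,2)
    K=np.array([[f,0,c["cx"]],[0,f,c["cy"]],[0,0,1]])
    s=cv2.undistortPoints(px,K,np.array([c["k1"],0,0,0.]))[:,0]
    return np.c_[s,np.ones(len(s))]
def pts(c,px):
    px=np.asarray(px,int); r=rays(c,px); d=c["range_z"][px[:,1],px[:,0]]
    return R.from_quat(c["orientation"]).apply(r*d[:,None])+np.array(c["origin"])
def orange(c):
    h=cv2.cvtColor(c["frame"],cv2.COLOR_BGR2HSV)
    return cv2.inRange(h,(5,150,90),(18,255,255))
E
python3 - <<'E'
from h import *
for n in("top","side"):
    c=read_camera(n); cv2.imwrite(f"pics/{n}0.png",c["frame"])
    print(n,c["vfov"],c["origin"],c["orientation"],c["cx"],c["cy"],c["k1"])
    m=orange(c); k,l,st,ce=cv2.connectedComponentsWithStats(m)
    for i in range(1,k):
        if st[i,4]>30:
            ys,xs=np.where(l==i); p=pts(c,np.c_[xs,ys]); d=c["range_z"][ys,xs]; p=p[d>0]
            print(st[i],ce[i],np.median(p,0),p.min(0),p.max(0))
print(get_state())
E
```

```text
pics
top 42.59846673290516 [0.31912868 0.02046916 1.26026246] [-0.70036116  0.70716645 -0.06445858  0.072491  ] 279.98453185496453 206.3244662841419 -0.01962375730802424
[225 188  22  12 154] [235.15584416 193.5       ] [0.54928003 0.11972001 0.22313447] [0.53909371 0.09861123 0.21383035] [0.56224126 0.13959479 0.23225787]
side 46.049938100800105 [ 0.24832443 -0.46000873  1.11643777] [ 0.93481239 -0.23799278  0.06447209 -0.25559458] 279.8950126075649 211.15517431171233 -0.1812646535926625
[268 157  15  16 104] [275.02884615 164.85576923] [0.54737231 0.11662336 0.21991953] [ 5.40034927e-01  9.43398105e-02 -3.85683594e-04] [0.63562694 0.24573885 0.23121658]
[314 195  10  10  75] [318.68 199.32] [0.64696997 0.07048766 0.06292226] [0.63475388 0.06205394 0.05142466] [0.66044908 0.08206484 0.06741792]
[243 218  16  11 123] [250.53658537 222.93495935] [0.46935816 0.10065368 0.0459536 ] [0.45155844 0.09096932 0.03402743] [0.48742769 0.11380807 0.05267631]
{'time': 0.1, 'qpos': array([-1.46700402e+00,  2.87103602e-01,  1.57803605e+00, -2.17425067e-06,
        1.27858774e+00, -1.49987878e-01]), 'dq': array([-0.00071602, -0.00149228, -0.0040339 , -0.00172799,  0.00091019,
       -0.00109486]), 'joint_efforts': array([ 8.22533348e-04, -4.07298911e+01, -2.93698990e+01, -1.40257494e-04,
        3.40677259e-03, -9.57100895e-06]), 'eef_pos': array([ 0.16944272, -0.65277438,  0.23006485]), 'tcp_rot': array([ 9.91959644e-01,  1.26550092e-01,  2.36112380e-05, -1.06710819e-03]), 'contact_force': array([ 1.3077186 , -0.00480218, -0.08915654]), 'wrist_torque': array([ 0.01449328, -0.00971993,  0.01027948]), 'finger_force': 0.0, 'opening': 0.9961984519900042}
```

Run:
```python
import cv2,numpy as np
a=cv2.imread("pics/top0.png")[120:270,140:340];b=cv2.imread("pics/side0.png")[100:300,180:400]
a=cv2.resize(a,(400*2,600),interpolation=cv2.INTER_CUBIC)
cv2.imwrite("pics/a.png",a)
cv2.imwrite("pics/b.png",cv2.resize(b,(660,600),interpolation=cv2.INTER_CUBIC))
```

```text
(no output)
```

View pics/a.png

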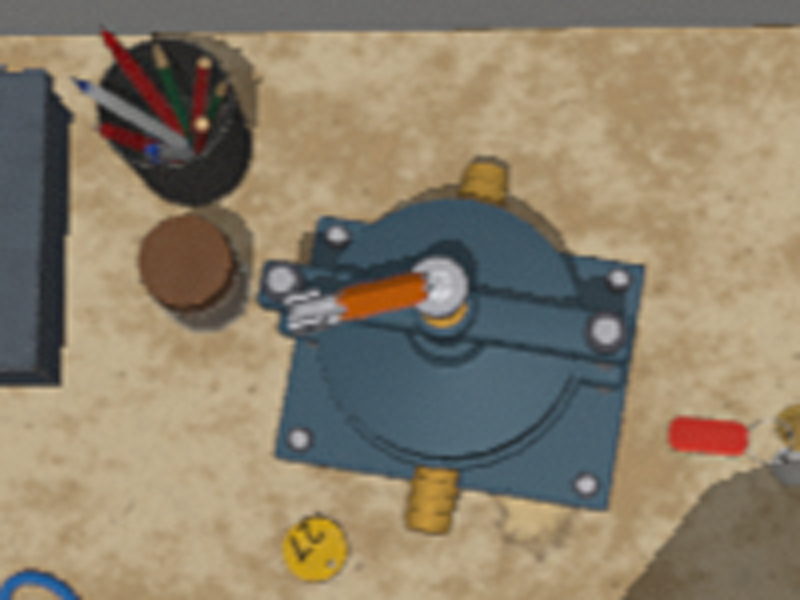

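View pics/b.png

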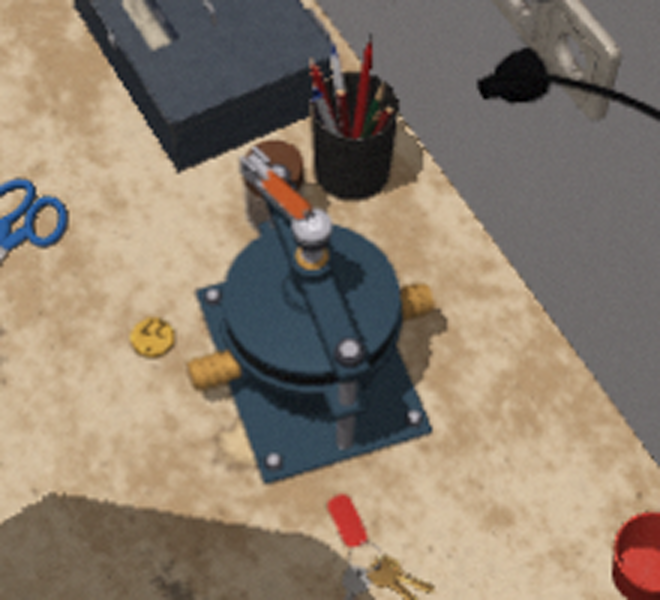

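View pics/top0.png

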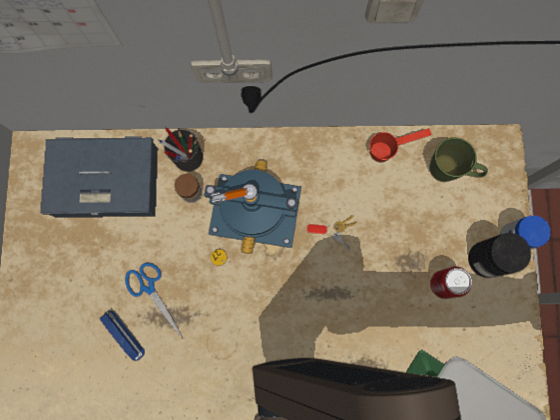

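The top picture shows the grip folded over the arm: hub at about (250,191), hinge at about (218,197), jar at (186,186), token at (219,257) and keys at (330,227). The side view agrees. Next I'll work out the coarse positions and the move to above the grip.

Run:
```python
from h import *
c=read_camera("top")
m=orange(c); k,l,st,ce=cv2.connectedComponentsWithStats(m); i=1+np.argmax(st[1:,4])
ys,xs=np.where(l==i); p=pts(c,np.c_[xs,ys])
print("z pct",np.percentile(p[:,2],[10,50,80,90,95]))
o=np.array(c["origin"]);
def plane(px,z):
    d=R.from_quat(c["orientation"]).apply(rays(c,px)); return o+d*((z-o[2])/d[:,2])[:,None]
q=plane(np.c_[xs,ys],.224); mu=q.mean(0); w,v=np.linalg.eigh(np.cov(q[:,:2].T)); a=v[:,1]*np.sign(v[1,1])
t=(q-mu)[:,:2]@a; print("grip centre",mu,"dir to hinge",a,np.degrees(np.arctan2(a[1],a[0])),t.min(),t.max())
print("hub",pts(c,[(250,191),(249,190),(251,192)]),"hinge",pts(c,[(218,197)]))
print("wall pts",pts(c,[(250,135),(250,125),(250,110),(250,80),(183,135),(186,186)]))
s=get_state(); Rt=R.from_quat(s["tcp_rot"]).as_matrix(); print(Rt.round(3))
w=read_camera("wrist"); print("cam in tool",Rt.T@(np.array(w["origin"])-s["eef_pos"]),(Rt.T@R.from_quat(w["orientation"]).as_matrix()).round(2),w["vfov"])
```

```text
z pct [0.21720722 0.22287491 0.22741652 0.22854328 0.22919237]
grip centre [0.54946422 0.11960587 0.224     ] dir to hinge [-0.23125771  0.97289253] 103.37112940545869 -0.020994874711500067 0.020142686023747608
hub [[0.55712843 0.0911951  0.2112162 ]
 [0.55939373 0.09325884 0.21036677]
 [0.55550363 0.08932133 0.20923994]] hinge [[0.54256321 0.15327212 0.22521052]]
wall pts [[ 7.45646050e-01  1.05758622e-01  2.69598839e-04]
 [ 7.79579888e-01  1.07366908e-01 -2.24990530e-02]
 [ 6.93331539e-01  8.55579459e-02  3.00582325e-01]
 [ 7.69322952e-01  8.80420321e-02  2.66445093e-01]
 [ 7.26186482e-01  2.57841351e-01  6.38794228e-02]
 [ 5.99598545e-01  2.44203728e-01  8.21284151e-02]]
[[ 0.968  0.251 -0.   ]
 [ 0.251 -0.968  0.002]
 [ 0.    -0.002 -1.   ]]
cam in tool [ 8.19191679e-02 -4.68557881e-05 -1.41583142e-01] [[-0.   -0.95 -0.31]
 [ 1.   -0.   -0.  ]
 [ 0.   -0.31  0.95]] 65.0286177174704
```

```bash
cat >> h.py <<'E'
def go(P,xang):
    "shift in mm in tool axes, and yaw, to reach TCP P with tool x at xang deg"
    s=get_state(); M=R.from_quat(s["tcp_rot"]).as_matrix()
    a=np.degrees(np.arctan2(M[1,0],M[0,0])); d=(a-xang+180)%360-180
    print("t",s["time"],"pos",s["eef_pos"].round(4),"xang",round(a,2),"F",s["contact_force"].round(1),"shift",(1000*M.T@(np.array(P)-s["eef_pos"])).round(1),"yaw",round(d,2))
E
python3 -m crank '[[[0,0,-50],0,0],[[0,0,-100],-8,0],[[40,-30,-100],-16,0],[[80,-65,-100],-24,0],[[120,-100,-100],-32,0],[[160,-135,-100],-40,0],[[200,-170,-100],-48,0],[[240,-205,-100],-56,0],[[290,-240,-100],-64,0],[[331,-279,-100],-72,0]]' 40
python3 -c "
from h import *
go((.5495,.1196,.33),103.4)"
```

```text
time: 1.2
eef_pos: [0.4021, -0.3258, 0.3313]
tcp_rot: [0.726, 0.687, 0.0, 0.0]
contact_force: [0.5, -0.9, -0.5]
opening: 1.0
finger_force: 0.0
t 1.2 pos [ 0.4021 -0.3258  0.3313] xang 86.85 F [ 0.5 -0.9 -0.5] shift [452.8 122.8   1.2] yaw -16.55
```

```bash
python3 -m crank '[[[45,12,0],-2,0],[[90,24,0],-4,0],[[135,36,0],-6,0],[[180,48,0],-8,0],[[225,60,0],-10,0],[[270,72,0],-12,0],[[315,84,0],-14,0],[[360,97,0],-15,0],[[405,110,0],-16,0],[[430,118,0],-17,0]]'
python3 -m crank '[[[0,0,0],0,0],[[0,0,0],0,0]]' >/dev/null
python3 - <<'E'
from h import *
go((.5495,.1196,.33),103.4)
c=read_camera("wrist"); cv2.imwrite("pics/w1.png",c["frame"])
m=orange(c); k,l,st,ce=cv2.connectedComponentsWithStats(m); i=1+np.argmax(st[1:,4])
ys,xs=np.where(l==i); p=pts(c,np.c_[xs,ys]); g=c["range_z"][ys,xs]>0; p=p[g]; print(st[i],"zpct",np.percentile(p[:,2],[5,50,90,95,98]))
o=np.array(c["origin"]); z=np.percentile(p[:,2],95)-.0093
d=R.from_quat(c["orientation"]).apply(rays(c,np.c_[xs,ys])); q=(o+d*((z-o[2])/d[:,2])[:,None])[:,:2]
r=cv2.minAreaRect((q*1000).astype(np.float32)); print("axis z",z,"rect mm",r)
w,v=np.linalg.eigh(np.cov(q.T)); a=v[:,1]*np.sign(v[1,1]); print("ang",np.degrees(np.arctan2(a[1],a[0])))
C=np.array(r[0])/1000; print("hinge",C+.0395*a,"axis",C-.0265*a)
E
```

```text
time: 2.2
eef_pos: [0.5451, 0.0977, 0.3311]
tcp_rot: [0.617, 0.787, 0.0, -0.0]
contact_force: [0.7, -0.1, 0.8]
opening: 0.999
finger_force: 0.0
t 2.4 pos [0.5447 0.0948 0.3309] xang 103.61 F [-0.4 -0.5  0.7] shift [23.  10.5  0.9] yaw 0.21
[288 151  21  56 938] zpct [0.21458329 0.2208555  0.22586924 0.22656934 0.22713737]
axis z 0.21726933895350012 rect mm ((552.1913452148438, 119.79953002929688), (15.108894348144531, 44.61315155029297), 12.070320129394531)
ang 102.30537641708372
hinge [0.54377302 0.15839204] axis [0.55783908 0.09390835]
```

View pics/w1.png

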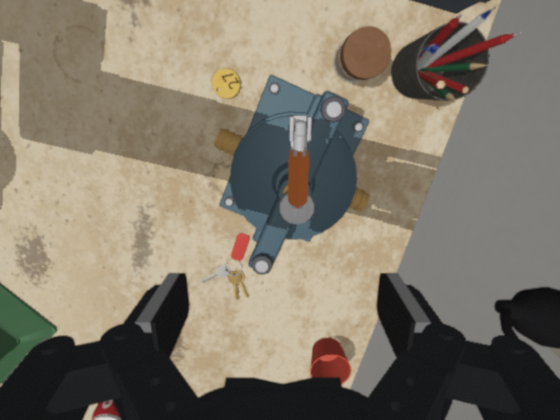

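The wrist view shows the folded orange grip from about (298,153) to (298,205), with the clevis at (300,128) and the hub at (297,207). The fingers are clear of everything. I'll descend over the sleeve and close.

```bash
python3 -m crank '[[[23,12,20],1,0],[[23,12,60],1,0],[[23,12,95],1,0],[[23,12,115],1,60],[[23,12,128],1,120],[[23,12,128],1,140],[[23,12,128],1,160],[[23,12,128],1,255],[[23,12,128],1,255],[[23,12,128],1,255]]' 40
python3 -m crank '[[[0,0,0],0,255],[[0,0,0],0,255]]'
python3 -c "
from h import *
go((.551,.1197,.203),102.6)"
```

```text
time: 3.45
eef_pos: [0.5518, 0.1195, 0.2053]
tcp_rot: [0.626, 0.78, 0.0, 0.001]
contact_force: [-3.1, -2.0, 5.6]
opening: 0.199
finger_force: 39.1
time: 3.65
eef_pos: [0.5519, 0.1196, 0.2052]
tcp_rot: [0.626, 0.78, 0.0, 0.001]
contact_force: [-2.3, -1.6, 4.9]
opening: 0.199
finger_force: 39.2
t 3.65 pos [0.5519 0.1196 0.2052] xang 102.55 F [-2.3 -1.6  4.9] shift [ 0.3 -0.8  2.2] yaw -0.05
```

```bash
python3 -m crank '[[[0.6,0,-7],0,255],[[2.4,0,-14],0,255],[[5.4,0,-20],0,255],[[9.4,0,-26],0,255],[[14.3,0,-31],0,255],[[20,0,-35],0,255],[[26,0,-38],0,255],[[33,0,-40],0,255],[[40,0,-40],0,255],[[41,0,-40],0,255]]' 40
python3 - <<'E'
from h import *
go((.5433,.158,.245),102.6)
c=read_camera("top"); cv2.imwrite("pics/t2.png",c["frame"])
s=read_camera("side"); cv2.imwrite("pics/s2.png",cv2.resize(np.hstack([s["frame"][80:240,180:340],c["frame"][110:270,150:310]]),(800,400),interpolation=cv2.INTER_CUBIC))
E
```

```text
time: 4.65
eef_pos: [0.5418, 0.1603, 0.243]
tcp_rot: [0.625, 0.78, -0.0, -0.0]
contact_force: [-0.7, -1.6, -3.3]
opening: 0.161
finger_force: 38.0
t 4.65 pos [0.5418 0.1603 0.243 ] xang 102.59 F [-0.7 -1.6 -3.3] shift [-2.5  0.9 -2. ] yaw -0.01
```

View pics/s2.png

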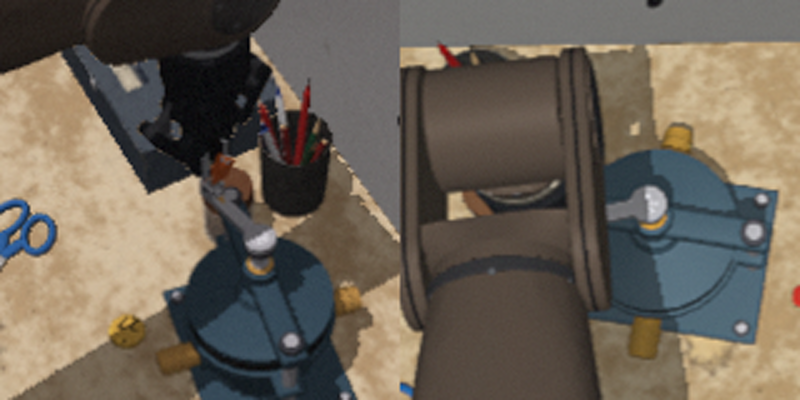

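The side view shows the arm and clevis bare at about (215,185), with orange between the fingers at (222,165). That doesn't prove it's upright, so I'll check with the wrist camera after loosening slightly.

```bash
python3 -m crank '[[[0,0,0],0,150],[[0,0,0],0,120],[[0,0,0],0,120],[[0,0,-30],0,100],[[0,0,-75],0,100],[[0,0,-110],0,100],[[0,0,-110],0,100],[[0,0,-110],0,100]]'
python3 - <<'E'
from h import *
go((.5433,.158,.245),102.6)
c=read_camera("wrist"); cv2.imwrite("pics/w3.png",c["frame"])
h=cv2.cvtColor(c["frame"],cv2.COLOR_BGR2HSV)
m=cv2.inRange(h,(3,140,50),(18,255,255)); k,l,st,ce=cv2.connectedComponentsWithStats(m)
for i in range(1,k):
  if st[i,4]>100:
    ys,xs=np.where(l==i); p=pts(c,np.c_[xs,ys]); p=p[c["range_z"][ys,xs]>0]
    print(st[i],ce[i],np.percentile(p,[5,50,95],axis=0).round(4))
    t=p[p[:,2]>np.percentile(p[:,2],95)-.004]; print("top face",t.mean(0),t.min(0),t.max(0),len(t))
E
```

```text
time: 5.55
eef_pos: [0.5428, 0.1597, 0.3548]
tcp_rot: [0.626, 0.78, 0.001, 0.001]
contact_force: [0.3, -0.4, 0.1]
opening: 0.608
finger_force: 0.0
t 5.55 pos [0.5428 0.1597 0.3548] xang 102.53 F [ 0.3 -0.4  0.1] shift [ -1.8  -0.2 109.8] yaw -0.07
[271 199  22  31 319] [281.22884013 214.92789969] [[0.5377 0.1541 0.2466]
 [0.5419 0.1612 0.2667]
 [0.5507 0.1666 0.2783]]
top face [0.54318645 0.16044894 0.27717485] [0.53727595 0.15250394 0.27437382] [0.55126224 0.16639543 0.28055802] 84
[306 357  31  22 509] [320.37917485 368.40667976] [[ 0.6687 -0.2217  0.0037]
 [ 0.6888 -0.1829  0.0299]
 [ 0.7136 -0.1766  0.0511]]
top face [ 0.64551928 -0.0683073   0.16939193] [ 0.54917084 -0.19212037  0.04724043] [0.71067789 0.17361251 0.42725488] 66
```

View pics/w3.png

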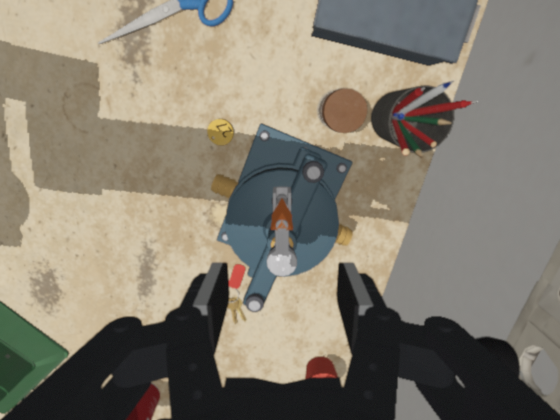

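The wrist view shows the grip standing upright: its foreshortened tip is at about (282,230), the clevis at (282,195) and the hub at (282,261). The tip height of 0.279 m matches. Next I'll locate the screw axis.

Run:
```python
from h import *
def blob(c,seed,x0):
    h=cv2.cvtColor(c["frame"],cv2.COLOR_BGR2HSV); m=((h[...,1]<60)&(h[...,2]>110)).astype(np.uint8)
    b=np.zeros_like(m); cv2.circle(b,seed,x0,1,-1); m&=b; m=cv2.morphologyEx(m,cv2.MORPH_OPEN,np.ones((3,3)))
    k,l,st,ce=cv2.connectedComponentsWithStats(m); i=1+np.argmax(st[1:,4]); ys,xs=np.where(l==i)
    (cx,cy),r=cv2.minEnclosingCircle(np.c_[xs,ys].astype(np.float32)); p=pts(c,np.c_[xs,ys])
    d=R.from_quat(c["orientation"]).apply(rays(c,[(cx,cy)])); o=np.array(c["origin"])
    print((cx,cy),r,st[i],"depth",np.percentile(p,[5,50,95],axis=0).round(4).tolist())
    for z in(.203,.209): print(z,(o+d*((z-o[2])/d[:,2])[:,None]))
blob(read_camera("wrist"),(282,262),20)
blob(read_camera("top"),(250,192),9)
```

```text
(282.0833435058594, 262.0) 19.950214385986328 [267 243  32  39 892] depth [[0.5459, -0.0377, 0.0006], [0.5582, 0.0934, 0.2078], [0.5885, 0.1126, 0.209]]
0.203 [[0.55764029 0.09280495 0.203     ]]
0.209 [[0.55698909 0.09580763 0.209     ]]
(248.71621704101562, 191.3378448486328) 7.649868011474609 [242 185  15  14 166] depth [[0.5448, 0.0821, 0.1768], [0.5571, 0.0931, 0.2107], [0.5696, 0.1052, 0.2135]]
0.203 [[0.55832464 0.09433396 0.203     ]]
0.209 [[0.55696719 0.09391478 0.209     ]]
```

```bash
python3 -m crank '[[[0,0,40],0,100],[[0,0,80],0,100],[[0,0,110],0,100],[[0,0,120],0,140],[[0,0,120],0,255],[[0,0,120],0,255],[[0,0,120],0,255],[[0,0,120],0,255]]' 40
cat >> h.py <<'E'
AX=np.array([.557,.0945])
def stat():
    s=get_state(); F=s["contact_force"]; d=s["eef_pos"][:2]-AX; r=np.hypot(*d); u=d/r; t=np.array([u[1],-u[0]])
    print("t %.2f r %.1f phi %.1f z %.4f Fout %.1f Ftan(cw) %.1f Fz %.1f open %.3f"%(s["time"],r*1e3,102.5-np.degrees(np.arctan2(d[1],d[0])),s["eef_pos"][2],F[:2]@u,F[:2]@t,F[2],s["opening"]))
def table(p0,step,n=10,r=66.5):
    for p in np.radians(p0+step*np.arange(1,n+1)):
        q=np.radians(p0); print([[round(r*(np.cos(p)-np.cos(q)),1),round(r*(np.sin(p)-np.sin(q)),1),round(10*(p-q)/2/np.pi,1)],0,255])
E
python3 -c "
from h import *
stat(); table(0,10); table(100,12)"
```

```text
time: 6.5
eef_pos: [0.5422, 0.1594, 0.233]
tcp_rot: [0.626, 0.78, -0.0, -0.0]
contact_force: [0.4, -1.3, -7.7]
opening: 0.201
finger_force: 39.7
t 6.50 r 66.6 phi -0.4 z 0.2330 Fout -1.4 Ftan(cw) 0.1 Fz -7.7 open 0.201
[[np.float64(-1.0), np.float64(11.5), np.float64(0.3)], 0, 255]
[[np.float64(-4.0), np.float64(22.7), np.float64(0.6)], 0, 255]
[[np.float64(-8.9), np.float64(33.2), np.float64(0.8)], 0, 255]
[[np.float64(-15.6), np.float64(42.7), np.float64(1.1)], 0, 255]
[[np.float64(-23.8), np.float64(50.9), np.float64(1.4)], 0, 255]
[[np.float64(-33.2), np.float64(57.6), np.float64(1.7)], 0, 255]
[[np.float64(-43.8), np.float64(62.5), np.float64(1.9)], 0, 255]
[[np.float64(-55.0), np.float64(65.5), np.float64(2.2)], 0, 255]
[[np.float64(-66.5), np.float64(66.5), np.float64(2.5)], 0, 255]
[[np.float64(-78.0), np.float64(65.5), np.float64(2.8)], 0, 255]
[[np.float64(-13.4), np.float64(-3.8), np.float64(0.3)], 0, 255]
[[np.float64(-25.6), np.float64(-10.4), np.float64(0.7)], 0, 255]
[[np.float64(-36.3), np.float64(-19.3), np.float64(1.0)], 0, 255]
[[np.float64(-44.8), np.float64(-30.3), np.float64(1.3)], 0, 255]
[[np.float64(-50.9), np.float64(-42.7), np.float64(1.7)], 0, 255]
[[np.float64(-54.3), np.float64(-56.2), np.float64(2.0)], 0, 255]
[[np.float64(-54.8), np.float64(-70.1), np.float64(2.3)], 0, 255]
[[np.float64(-52.4), np.float64(-83.8), np.float64(2.7)], 0, 255]
[[np.float64(-47.2), np.float64(-96.7), np.float64(3.0)], 0, 255]
[[np.float64(-39.4), np.float64(-108.2), np.float64(3.3)], 0, 255]
```

```bash
python3 -m crank '[[[-1,11.5,0.3],0,255],[[-4,22.7,0.6],0,255],[[-8.9,33.2,0.8],0,255],[[-15.6,42.7,1.1],0,255],[[-23.8,50.9,1.4],0,255],[[-33.2,57.6,1.7],0,255],[[-43.8,62.5,1.9],0,255],[[-55,65.5,2.2],0,255],[[-66.5,66.5,2.5],0,255],[[-78,65.5,2.8],0,255]]' >/dev/null
python3 -c "
from h import *
stat()"
```

```text
t 7.50 r 65.8 phi 96.8 z 0.2304 Fout -1.5 Ftan(cw) -8.1 Fz -4.8 open 0.204
```

```bash
python3 -m crank '[[[-13.4,-3.8,0.3],0,255],[[-25.6,-10.4,0.7],0,255],[[-36.3,-19.3,1.0],0,255],[[-44.8,-30.3,1.3],0,255],[[-50.9,-42.7,1.7],0,255],[[-54.3,-56.2,2.0],0,255]]' >/dev/null
python3 -c "
from h import *
stat(); table(172,6,8);print();table(220,6,8)"|sed 's/np.float64(//g;s/),/,/g;s/)\]/]/g'
```

```text
t 8.10 r 65.2 phi 169.9 z 0.2287 Fout -2.0 Ftan(cw) -8.1 Fz -11.1 open 0.207
[[-0.6, -6.9, 0.2], 0, 255]
[[-0.5, -13.9, 0.3], 0, 255]
[[0.4, -20.8, 0.5], 0, 255]
[[1.9, -27.6, 0.7], 0, 255]
[[4.2, -34.2, 0.8], 0, 255]
[[7.1, -40.5, 1.0], 0, 255]
[[10.7, -46.4, 1.2], 0, 255]
[[14.9, -52.0, 1.3], 0, 255]

[[4.7, -5.1, 0.2], 0, 255]
[[10.0, -9.7, 0.3], 0, 255]
[[15.7, -13.6, 0.5], 0, 255]
[[21.8, -17.0, 0.7], 0, 255]
[[28.2, -19.7, 0.8], 0, 255]
[[34.9, -21.8, 1.0], 0, 255]
[[41.7, -23.1, 1.2], 0, 255]
[[48.6, -23.7, 1.3], 0, 255]
```

```bash
python3 -m crank '[[[-0.6,-6.9,1.2],0,255],[[-0.5,-13.9,2.3],0,255],[[0.4,-20.8,2.5],0,255],[[1.9,-27.6,2.7],0,255],[[4.2,-34.2,2.8],0,255],[[7.1,-40.5,3],0,255],[[10.7,-46.4,3.2],0,255],[[14.9,-52,3.3],0,255]]' >/dev/null
python3 -c "
from h import *
stat()"
python3 -m crank '[[[4.7,-5.1,0.2],0,255],[[10,-9.7,0.3],0,255],[[15.7,-13.6,0.5],0,255],[[21.8,-17,0.7],0,255]]' >/dev/null
python3 -c "
from h import *
stat(); table(244,6,8);print();table(292,6,8)"|sed 's/np.float64(//g;s/),/,/g;s/)\]/]/g'
```

```text
t 8.90 r 65.5 phi 217.5 z 0.2272 Fout -0.8 Ftan(cw) -8.1 Fz -7.2 open 0.202
t 9.30 r 65.6 phi 241.7 z 0.2265 Fout 0.9 Ftan(cw) -9.0 Fz -6.1 open 0.204
[[6.4, -2.7, 0.2], 0, 255]
[[13.1, -4.8, 0.3], 0, 255]
[[19.9, -6.1, 0.5], 0, 255]
[[26.8, -6.7, 0.7], 0, 255]
[[33.8, -6.6, 0.8], 0, 255]
[[40.7, -5.7, 1.0], 0, 255]
[[47.5, -4.2, 1.2], 0, 255]
[[54.1, -1.9, 1.3], 0, 255]

[[6.3, 2.9, 0.2], 0, 255]
[[12.3, 6.5, 0.3], 0, 255]
[[17.8, 10.7, 0.5], 0, 255]
[[22.9, 15.5, 0.7], 0, 255]
[[27.5, 20.7, 0.8], 0, 255]
[[31.5, 26.4, 1.0], 0, 255]
[[34.9, 32.5, 1.2], 0, 255]
[[37.6, 38.9, 1.3], 0, 255]
```

```bash
python3 -m crank '[[[6.2,-3.4,0.2],0,255],[[12.8,-5.8,0.3],0,255],[[19.6,-7.1,0.5],0,255],[[26.6,-7.7,0.7],0,255]]' >/dev/null
python3 -c "
from h import *
stat(); table(268,6,4)"|sed 's/np.float64(//g;s/),/,/g;s/)\]/]/g'
```

```text
t 9.70 r 66.2 phi 266.1 z 0.2257 Fout -0.2 Ftan(cw) -8.3 Fz -6.1 open 0.208
[[7.0, 0.1, 0.2], 0, 255]
[[13.9, 1.0, 0.3], 0, 255]
[[20.7, 2.5, 0.5], 0, 255]
[[27.2, 4.8, 0.7], 0, 255]
```

Still running free. I'll continue in 24° steps.

```bash
python3 -m crank '[[[7,0.1,0.2],0,255],[[13.9,1,0.3],0,255],[[20.7,2.5,0.5],0,255],[[27.2,4.8,0.7],0,255]]' >/dev/null
python3 -c "
from h import *
stat()"
python3 -m crank '[[[6.3,2.9,0.2],0,255],[[12.3,6.5,0.3],0,255],[[17.8,10.7,0.5],0,255],[[22.9,15.5,0.7],0,255]]' >/dev/null
python3 -c "
from h import *
stat(); table(316,6,4);table(340,6,4); table(4,6,4);table(28,6,4)"|sed 's/np.float64(//g;s/),/,/g;s/)\]/]/g'
```

```text
t 10.10 r 66.5 phi -69.8 z 0.2249 Fout 0.5 Ftan(cw) -7.7 Fz -3.1 open 0.208
t 10.50 r 66.7 phi -45.7 z 0.2241 Fout 0.8 Ftan(cw) -7.5 Fz -1.3 open 0.203
[[4.6, 5.3, 0.2], 0, 255]
[[8.6, 11.0, 0.3], 0, 255]
[[11.9, 17.0, 0.5], 0, 255]
[[14.7, 23.5, 0.7], 0, 255]
[[2.0, 6.7, 0.2], 0, 255]
[[3.4, 13.5, 0.3], 0, 255]
[[4.0, 20.4, 0.5], 0, 255]
[[3.8, 27.4, 0.7], 0, 255]
[[-0.8, 6.9, 0.2], 0, 255]
[[-2.4, 13.7, 0.3], 0, 255]
[[-4.7, 20.3, 0.5], 0, 255]
[[-7.6, 26.6, 0.7], 0, 255]
[[-3.6, 6.0, 0.2], 0, 255]
[[-7.8, 11.5, 0.3], 0, 255]
[[-12.5, 16.6, 0.5], 0, 255]
[[-17.8, 21.2, 0.7], 0, 255]
```

```bash
python3 -m crank '[[[4.6,5.3,0.2],0,255],[[8.6,11,0.3],0,255],[[11.9,17,0.5],0,255],[[14.7,23.5,0.7],0,255]]' >/dev/null
python3 -c "
from h import *
stat()"
python3 -m crank '[[[2,6.7,0.2],0,255],[[3.4,13.5,0.3],0,255],[[4,20.4,0.5],0,255],[[3.8,27.4,0.7],0,255]]' >/dev/null
python3 -c "
from h import *
stat()"
```

```text
t 10.90 r 66.9 phi -21.7 z 0.2234 Fout 0.4 Ftan(cw) -7.3 Fz -0.6 open 0.205
t 11.30 r 66.9 phi 2.1 z 0.2227 Fout 0.1 Ftan(cw) -7.3 Fz 0.5 open 0.206
```

```bash
python3 -m crank '[[[-0.8,6.9,0.2],0,255],[[-2.4,13.7,0.3],0,255],[[-4.7,20.3,0.5],0,255],[[-7.6,26.6,0.7],0,255]]' >/dev/null
python3 -c "
from h import *
stat()"
python3 -m crank '[[[-3.6,6,0.2],0,255],[[-7.8,11.5,0.3],0,255],[[-12.5,16.6,0.5],0,255],[[-17.8,21.2,0.7],0,255]]' >/dev/null
python3 -c "
from h import *
stat(); table(52,6,4);table(76,6,4); table(100,6,4);table(124,6,4)"|sed 's/np.float64(//g;s/),/,/g;s/)\]/]/g'
```

```text
t 11.70 r 66.8 phi 25.5 z 0.2221 Fout -0.7 Ftan(cw) -8.2 Fz 1.3 open 0.202
t 12.10 r 66.6 phi 48.8 z 0.2216 Fout -1.3 Ftan(cw) -10.9 Fz 2.3 open 0.207
[[-5.7, 4.0, 0.2], 0, 255]
[[-11.8, 7.4, 0.3], 0, 255]
[[-18.2, 10.1, 0.5], 0, 255]
[[-24.9, 12.1, 0.7], 0, 255]
[[-6.8, 1.3, 0.2], 0, 255]
[[-13.8, 1.9, 0.3], 0, 255]
[[-20.7, 1.8, 0.5], 0, 255]
[[-27.6, 1.0, 0.7], 0, 255]
[[-6.8, -1.6, 0.2], 0, 255]
[[-13.4, -3.8, 0.3], 0, 255]
[[-19.7, -6.8, 0.5], 0, 255]
[[-25.6, -10.4, 0.7], 0, 255]
[[-5.6, -4.2, 0.2], 0, 255]
[[-10.6, -8.9, 0.3], 0, 255]
[[-15.2, -14.2, 0.5], 0, 255]
[[-19.2, -19.9, 0.7], 0, 255]
```

Contact was at about 18°, and the push is now rising. One more 12° nip.

```bash
python3 -m crank '[[[-5.7,4,0.2],0,255],[[-11,7,0.3],0,255]]' >/dev/null
python3 -c "
from h import *
stat()"
```

```text
t 12.30 r 66.5 phi 59.7 z 0.2214 Fout -2.1 Ftan(cw) -10.9 Fz 1.9 open 0.207
```

```bash
python3 -m crank '[[[0,0,0],0,150],[[0,0,0],0,110],[[0,0,0],0,100],[[0,0,0],0,100],[[0,0,-30],0,100],[[0,0,-70],0,100],[[0,0,-110],0,100],[[0,0,-110],0,100],[[0,0,-110],0,100]]'
python3 - <<'E'
from h import *
stat(); c=read_camera("wrist"); cv2.imwrite("pics/w4.png",c["frame"])
h=cv2.cvtColor(c["frame"],cv2.COLOR_BGR2HSV)
m=cv2.inRange(h,(3,140,50),(18,255,255)); k,l,st,ce=cv2.connectedComponentsWithStats(m)
for i in range(1,k):
  if st[i,4]>100:
    ys,xs=np.where(l==i); p=pts(c,np.c_[xs,ys]); p=p[c["range_z"][ys,xs]>0]
    q=p[p[:,2]>np.percentile(p[:,2],95)-.004].mean(0); d=q[:2]-AX
    print(ce[i],q,np.hypot(*d),102.5-np.degrees(np.arctan2(d[1],d[0])))
E
```

```text
time: 13.2
eef_pos: [0.6082, 0.1365, 0.3314]
tcp_rot: [0.626, 0.78, 0.001, 0.001]
contact_force: [-0.1, 0.2, -0.3]
opening: 0.607
finger_force: 0.0
t 13.20 r 66.2 phi 63.1 z 0.3314 Fout 0.1 Ftan(cw) -0.2 Fz -0.3 open 0.607
[281.28398792 212.39577039] [0.60621261 0.14332208 0.26570577] 0.06932154449984843 57.72824418525521
[288.50715072 367.37293729] [ 0.68447797 -0.16105388  0.07315679] 0.2855843430884769 165.98859797889023
```

View pics/w4.png

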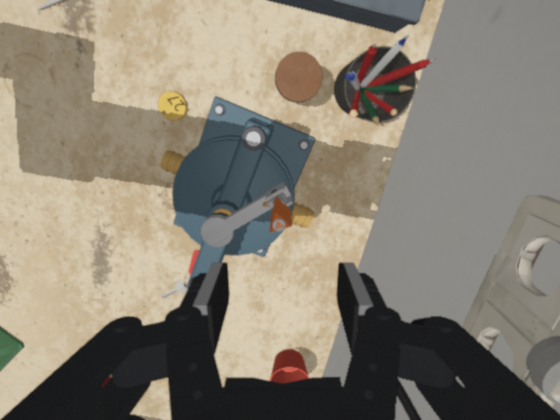

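The wrist view shows the grip still upright at about (281,212), the clevis at (280,190) and the hub at (218,230). The fingers are clear, and the jar and token look undisturbed. Handing in.

```bash
python3 -c "
from plant import ctrl
print(ctrl.sign_off())"
```

```text
the job is handed in; nothing more can be done
None
```

I handed the job in with the grip upright and released, and the lid on its seal at an estimated 150–175 N. The last push reading was 10.9 N, about 1.4–1.5 times the free-running 7.3–8.1 N, and the jar, keys and token were not touched.

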